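# Dock and latch the prep pan

### The arm

A 6-joint arm with a two-finger parallel gripper is mounted at the origin on the work surface. World frame = base frame: x ahead of the robot, y to its left, z up, the work surface at z = 0. Lengths are in mm, angles in degrees, forces in N, time in s.
With the tool pointing down it reaches from about 350 to 975 mm from the base axis. Payload 4.9 kg.
Tool frame: the origin (TCP) lies at the very end of the fingers, on their centre line; the grasp point (between the pads) lies 19 mm behind it; z points along the fingers, y is the line along which they close (so a half turn about z gives the same grasp; the last joint's range is limited). The gripper opens to 85 mm and grips with 20 to 120 N. Pads are 22 mm wide; open, the fingers measure 114 mm over their backs; the gripper's body (76 mm by 85 mm) begins 54 mm behind the grasp point. The pads swing forward as they close: fully open they stand 13 mm farther back than shut.
Start: joints at [69.844, 3.019, 92.412, -0, 84.569, -6.818], TCP at [144.18, 608.123, 231.304] pointing down, gripper open.
Joint ranges: [-172.51, 172.51], [-57.92, 126.97], [3.15, 148.05], [-58.71, 238.71], [5.1, 150.11], [-179.66, 179.66]. Speed limits (degrees/s): [147.25, 147.25, 180, 180, 180, 180].

### API

Orientations are given as [roll, pitch, yaw] about the fixed x, y, z axes, in that order (R = Rz(yaw) Ry(pitch) Rx(roll)).
In Python, from plant import env, optics, ticket gives the robot as it stands.
- The arm moves only by the tool carry_out, never from a script. Its argument "series" is one flat list of numbers, 7 for each row, row after row: the turn, a rotation vector about the tool's x, y, z in rad, then the shift along the tool's x, y, z in m, then the gripper's target within -1 to 1 (fully open at 1, half-way at 0, shut at -1). A call has 1 to 8 rows; each row is the pose to reach, as a shift and turn from the pose commanded when the call began, along the tool's axes at that moment; what a row does not reach only later rows make up. A row lasts 1/8 s, in which the tool goes at most 62.5 mm and 10.7 degrees, less where a joint would pass 70% of its speed; a pose out of reach is approached as far as the arm can. A call with a gripper value outside its range is refused whole. The fingers move at their own pace and stop on an object; "grip_force" is the grip in N (left out, the last holds). Time passes only in rows, so rows that repeat a pose let the fingers close. It gives the time, the measured TCP pose, the force, the opening and the grip force at its end, in the units of the state.
- env.observe(): the state, without advancing time (a new reading comes with each control period).
- optics.snapshot(name): name is "scene" or "top"; returns a dict with "img" (400x640x3 uint8, red, green, blue), "fx", "fy", "cx", "cy" (pixels), "pose" (4x4, takes a point from camera to world coordinates). Camera axes: x right, y up, looking along -z (the intrinsics and any distortion apply to the point x, -y, -z); pixel columns grow to the right and rows downward; lengths in mm; the calibration is good to about 2 mm. A picture is of the moment at which its call begins. There is no depth.
- ticket.sign_off(): hands the job in; it is judged then, once.
The state is a dict: "clock": time; "q": joint angles; "joint_vel": joint speeds; "joint_torque": joint torques, N m; "position": TCP position; "tcp_rot": TCP orientation; "force": force on the tool from outside, world axes, zero at the start; "wrist_torque": the same for the moment, N m; "opening": finger opening in mm; "finger_force": force on a finger pad.
Only numpy, scipy, OpenCV 4.12 (cv2) and the standard library are available. Lean on these libraries where they do the work, as an engineer would, in place of code of your own. Each camera call takes 0.05 s, during which the arm holds its last target. There are 200 camera calls.

### The job

Push the open steel pan along the bench into its holder until it sits squarely against the stop, then flip the holder's red-knobbed lever over past upright so that it snaps down and its claw hooks over the pan's rim. Only push with the fingers: slide the pan without lifting or tipping it, and leave the other things where they stand.

Things in the scene. Friction and masses are not known exactly. Their poses are not given: they have to be found in the camera images.
- holder: Fixed pan holder, blue rails and stops. Origin: on the bench, mid-face of the stop; +x is the way the pan is pushed in, y along the stop, z up. At -x two guide rails, 35 mm high, 176 mm apart inside, from x = 10 to -45 mm, flaring to 214 mm at x = -90; slick, no floor between. Stop blocks 55 mm high; behind them a dark bracket 38 mm wide, 95 high, and a 6 mm base plate ending at x = 95 mm.
- pan: Loose open bright steel pan on the bench, 13 to 17 cm short of its place: 120 (x) x 164 (y) x 65 mm high, walls 4 mm, about 0.5 kg; at the top a 4 mm thick lip widens its two y sides only, to 186 mm. Origin: centre of underside. Its x is within 0.2 rad of the holder's x. Fully home: origin at x = -60 mm, y = 0 (6 mm play either way) in the holder's frame, its x along the holder's.
- lever (a joint): Lever angle: 0 open, leaning 0.6 rad away from the pan (holder +x), always so at the start; 0.6 upright; 1.2 locked, leaning 0.6 rad to -x, its claw over the pan's rim and 9 mm down inside the wall. An over-centre spring: about 3 N at the knob starts it, less towards upright; past upright it snaps on by itself. If locked first, the claw blocks the pan.
- knob (a point): Centre of the red ball knob, 28 mm across, on the lever's 10 mm rod, 90 mm from the lever's axis. The axis runs along the holder's y at x = 35, z = 85 mm of its frame. Knob in that frame: x = 86, z = 159 mm open; x = 35, z = 175 upright; x = -16, z = 159 locked; always y = 0.
- celeriac: Half celeriac root, light brown dome 104 mm across, 64 mm high, beside the pan on its far side; leave it. Origin: centre of its underside.
- jar: Amber spice jar with green cap, 48 mm across, 85 mm high, beside the holder on its far side; leave it. Origin: centre of its underside.
- oil: Yellow oil bottle with white cap, 60 mm across, 170 mm high, right of the celeriac, seen from the robot; leave it. Origin: centre of its underside.
- spoon: Spoon 200 mm long, lying on the bench behind the lever, across the holder's x; leave it. Origin: on the bench near the middle of its length, its x along it.
- ramekin: White ramekin, 70 mm across, 40 mm high, at the far side of the lever; leave it. Origin: centre of its underside.
Things that resemble listed ones, but are neither listed nor needed, are in the scene too. Of the things that look like the pan, the smaller one is meant.

How it is judged:
By the outcome, as a careful person would: the job done as asked, in the order asked, and still so for the second after the job is handed in, with the robot touching nothing.
It also fails if it takes over 61 s, if anything falls off the work surface, if the arm or the gripper's body presses on something with over 40 N, if the wrist force passes 120 N, or if a joint passes its speed limit or range.

## Working session

There is one attempt and no reset: what is moved stays moved. The work goes in short steps, Python scripts to look and compute and a tool call to move; the robot and the scene stay as the last step left them, time stands still between calls to the robot, and variables do not carry over. Pictures are saved under pics/ and viewed, at most 10 in all, crops included, and the job is handed in when it is done.

Besides the shell and the picture viewer there is one more tool, called by a JSON object that holds its "api" and its "payload", one argument or row to a line. carry_out: Moves the arm, as the interface text tells. Its arguments: {"type":"object","properties":{"series":{"type":"array","items":{"type":"number"}},"grip_force":{"type":"number"}},"required":["series"]}

```bash
ls; mkdir -p pics; python3 - <<'E'
from plant import env,optics
import cv2,numpy as np
for n in("scene","top"):
    s=optics.snapshot(n); cv2.imwrite(f"pics/{n}0.png",s["img"][:,:,::-1])
    np.savez(f"{n}0.npz",**s); print(n,{k:v for k,v in s.items() if k!="img"})
o=env.observe();print(o)
E
```

```text
pics
scene {'fx': 415.9428601138056, 'fy': 415.9428601138056, 'cx': 324.63815165135304, 'cy': 191.65194813463057, 'pose': array([[ 6.59282277e-01, -6.49549030e-01,  3.78725410e-01,
         9.56031839e+02],
       [ 7.51894669e-01,  5.70301052e-01, -3.30773513e-01,
        -3.09962205e+02],
       [-1.13388522e-03,  5.02834732e-01,  8.64381829e-01,
         1.02224856e+03],
       [ 0.00000000e+00,  0.00000000e+00,  0.00000000e+00,
         1.00000000e+00]])}
top {'fx': 446.5175656754798, 'fy': 446.5175656754798, 'cx': 316.5166224683161, 'cy': 189.36847505428716, 'pose': array([[-2.60124057e-03,  9.85440173e-01, -1.70002641e-01,
         3.75869441e+02],
       [-9.99693158e-01,  1.62523978e-03,  2.47173745e-02,
         5.96807628e+01],
       [ 2.46337889e-02,  1.70014773e-01,  9.85133571e-01,
         1.27517875e+03],
       [ 0.00000000e+00,  0.00000000e+00,  0.00000000e+00,
         1.00000000e+00]])}
{'clock': 0.1, 'q': array([ 6.98441174e+01,  3.05365788e+00,  9.24833432e+01, -1.26981432e-04,
        8.45670510e+01, -6.81628496e+00]), 'joint_vel': array([ 0.01068602, -0.06715943, -0.19307631, -0.05307122, -0.11944853,
       -0.11098059]), 'joint_torque': array([ 3.20753797e-04, -3.94903314e+01, -3.71362174e+01, -9.17040097e-05,
        3.91276975e-03,  1.16482397e-05]), 'position': array([143.99096764, 607.62349079, 230.19316963]), 'tcp_rot': array([-1.79896668e+02, -1.22240402e-02,  1.66660403e+02]), 'force': array([-1.03231877, -0.3261298 ,  0.23795092]), 'wrist_torque': array([-0.03356625, -0.05712155,  0.01140248]), 'finger_force': 0.0, 'opening': 85.55543222187124}
```

View pics/scene0.png

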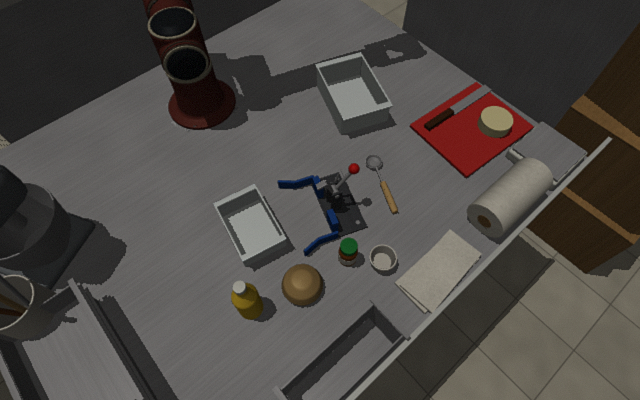

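View pics/top0.png

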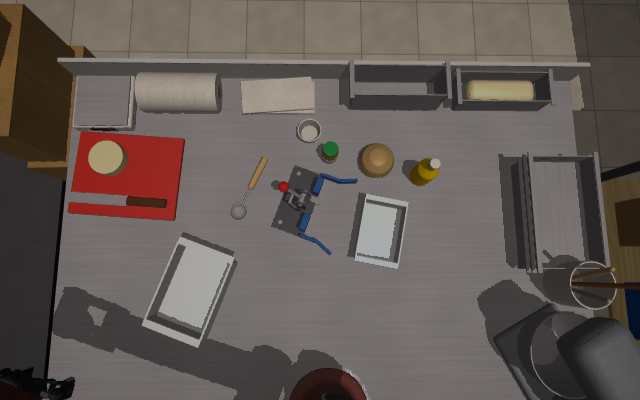

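Pan candidates in the top view are the one at (380,231) and the one at (192,290). The first is the smaller, and it lies in front of the blue rails at (320,210), so it fits. I'll confirm it in an enlarged crop.

```bash
cat > h.py <<'E'
import numpy as np,cv2
def load(n,optics=None):
    return dict(np.load(n+".npz")) if optics is None else optics.snapshot(n)
def ray(s,u,v):
    d=np.array([(u-s["cx"])/s["fx"],-(v-s["cy"])/s["fy"],-1.]); P=s["pose"]
    return P[:3,3],P[:3,:3]@d
def on(s,p,z):
    o,d=ray(s,*p); return (o+d*(z-o[2])/d[2])
def proj(s,X):
    P=s["pose"]; c=P[:3,:3].T@(np.asarray(X,float)-P[:3,3])
    return np.array([s["cx"]-s["fx"]*c[0]/c[2], s["cy"]+s["fy"]*c[1]/c[2]])
def tri(sa,pa,sb,pb):
    A=[];B=[]
    for s,p in((sa,pa),(sb,pb)):
        o,d=ray(s,*p); d/=np.linalg.norm(d); M=np.eye(3)-np.outer(d,d); A.append(M);B.append(M@o)
    return np.linalg.lstsq(np.vstack(A),np.hstack(B),rcond=None)[0]
def mask(s,lo,hi):
    return cv2.inRange(cv2.cvtColor(s["img"],cv2.COLOR_RGB2HSV),lo,hi)
def blobs(m,amin=20):
    n,l,st,c=cv2.connectedComponentsWithStats(m); return [(c[i].round(1),st[i],l==i) for i in range(1,n) if st[i,4]>=amin]
E
python3 - <<'E'
from h import *
T=load("top0");S=load("scene0")
im=T["img"][130:275,225:425,::-1]
cv2.imwrite("pics/crop.png",cv2.convertScaleAbs(cv2.resize(im,None,fx=4,fy=4,interpolation=cv2.INTER_CUBIC),alpha=1.4))
for n,s in(("T",T),("S",S)):
    print(n,"blue",[(b[0],b[1]) for b in blobs(mask(s,(105,120,40),(125,255,255)))])
    print(n,"red",[(b[0],b[1]) for b in blobs(mask(s,(0,180,100),(6,255,255)))])
E
```

```text
T blue [(array([329.1, 181.9]), array([313, 173,  44,  22, 242], dtype=int32)), (array([304. , 221.7]), array([299, 214,  11,  17, 109], dtype=int32)), (array([315.4, 242.4]), array([299, 234,  32,  20,  97], dtype=int32)), (array([630.8, 296.2]), array([625, 289,  15,  16, 112], dtype=int32)), (array([630.4, 312.3]), array([627, 308,   8,   9,  25], dtype=int32))]
T red [(array([131.3, 174.9]), array([  68,  132,  116,   88, 6404], dtype=int32)), (array([283.2, 186.4]), array([279, 182,  10,  10,  78], dtype=int32))]
S blue [(array([302.5, 180. ]), array([278, 175,  43,  11, 139], dtype=int32)), (array([332.2, 216.6]), array([327, 209,  12,  16, 115], dtype=int32)), (array([320.4, 239.5]), array([304, 231,  35,  21, 119], dtype=int32))]
S red [(array([468.5, 132.1]), array([ 411,   82,  122,   94, 4146], dtype=int32)), (array([353.2, 166.9]), array([349, 164,   9,   7,  50], dtype=int32))]
```

View pics/crop.png

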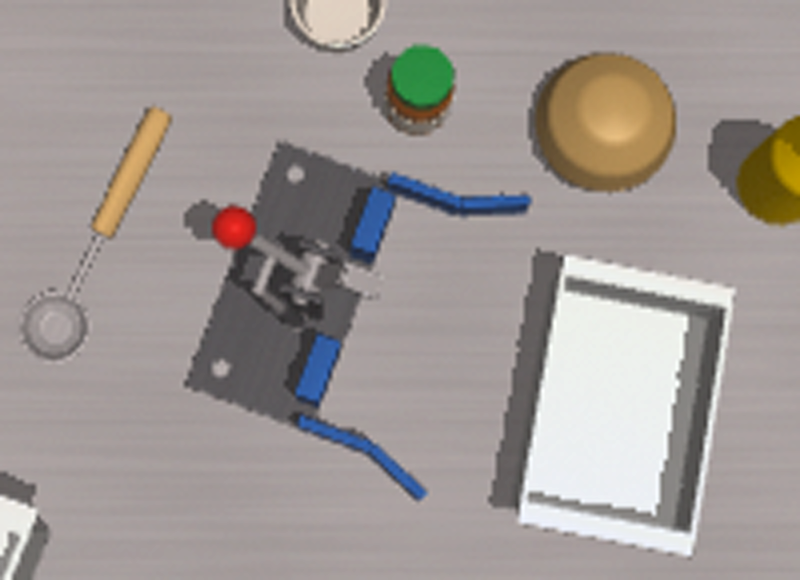

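The crop confirms the pan: rim corners at crop (565,255), (735,290), (692,555), (520,522), with the wider lips on the top and bottom sides. The stop block faces run along crop (397,195)–(375,262) and (342,340)–(318,403), and the knob is at (234,228).

```bash
python3 - <<'E'
from h import *
np.set_printoptions(precision=1,suppress=True)
T=load("top0");S=load("scene0")
c=lambda x,y:(x/4+225-.375,y/4+130-.375)
k=tri(T,(283.2,186.4),S,(353.2,166.9));print("knob",k)
st=np.array([on(T,c(*p),55) for p in((397,195),(375,262),(342,340),(318,403))]);print("stop",st)
bp=np.array([on(T,c(*p),6) for p in((278,143),(187,385))]);print("base rear",bp, np.linalg.norm(bp[0]-bp[1]))
ra=np.array([on(T,c(*p),35) for p in((388,178),(462,206),(530,204),(298,420),(368,446),(422,496))]);print("rail",ra)
# stop direction
d=np.linalg.svd(st[:,:2]-st[:,:2].mean(0))[2][0]; d*=np.sign(d[0]); 
yaws=np.degrees(np.arctan2(d[0],-d[1]));print("hx from stop", np.degrees(np.arctan2(d[0],-d[1])) if 0 else np.degrees(np.arctan2(d[1],d[0]))+90)
e=(bp[0]-bp[1]);print("hx from base",np.degrees(np.arctan2(e[1],e[0]))+90)
pc=np.array([on(T,c(*p),65) for p in((565,255),(735,290),(692,555),(520,522))]);print("pan",pc,pc.mean(0))
print("sides",np.linalg.norm(pc-np.roll(pc,-1,0),axis=1))
for a,b in((1,0),(2,3)): e=pc[b]-pc[a];print("pan x yaw",np.degrees(np.arctan2(e[1],e[0])))
for a,b in((3,0),(2,1)): e=pc[b]-pc[a];print("pan x yaw",90+np.degrees(np.arctan2(e[1],e[0])))
E
```

```text
knob [574.7 116.1 167.5]
stop [[617.6   8.5  55. ]
 [570.3  24.   55. ]
 [516.   46.8  55. ]
 [472.8  63.2  55. ]]
base rear [[665.6  92.8   6. ]
 [489.5 156.3   6. ]] 187.15130777349268
rail [[633.8  14.   35. ]
 [613.7 -38.4  35. ]
 [615.2 -86.7  35. ]
 [462.7  77.1  35. ]
 [444.7  28.6  35. ]
 [410.4  -8.4  35. ]]
hx from stop 69.0310344806646
hx from base 70.17766459975981
pan [[ 573.7 -106.7   65. ]
 [ 549.5 -223.4   65. ]
 [ 370.1 -187.7   65. ]
 [ 392.2  -72.5   65. ]] [ 471.4 -147.6   65. ]
sides [119.3 182.9 117.3 184.7]
pan x yaw 78.27905665880364
pan x yaw 79.13465753354274
pan x yaw 79.33808575042949
pan x yaw 78.72813691276654
```

Stop, base plate and knob agree within about 1 mm: holder origin (544.4, 35.5), yaw 69.6°. The pan is at (471.4, -147.6), yaw 79°, which is holder x -197, y +4.5. The top-view lip measures 183 × 118 mm, so it's the right pan. Next I'll plan the approach.

```bash
cat > mv.py <<'E'
import numpy as np
O=np.array([544.4,35.5]);HY=69.6
def H(x,y,yaw=HY):
    a=np.radians(yaw); return O+np.array([np.cos(a)*x-np.sin(a)*y,np.sin(a)*x+np.cos(a)*y])
def rel(st,tg):
    """st,tg: (x,y,z,yaw) tool down -> turn z rad, shift m in the tool axes of st"""
    a=np.radians(st[3]);d=np.subtract(tg[:3],st[:3])
    return np.array([-np.radians(tg[3]-st[3]), (np.cos(a)*d[0]+np.sin(a)*d[1])/1e3,(np.sin(a)*d[0]-np.cos(a)*d[1])/1e3,-d[2]/1e3]).round(4)
E
python3 - <<'E'
from h import *;from mv import *
T=load("top0");S=load("scene0")
print("oil",[(tri(T,(434,163),S,(239,287)))], [b[0] for b in blobs(mask(T,(20,150,60),(30,255,255)),80)])
s0=(144.18,608.12,231.3,166.66)
a=(450,200,231,87);b=(453,-245,231,79);c=(453,-245,8,79)
print(rel(s0,a),rel(a,b))
E
```

```text
oil [array([ 636.39305145, -270.1405869 ,  165.45750705])] [array([422.4, 172.9])]
[ 1.3903e+00 -3.9170e-01 -3.2650e-01  3.0000e-04] [ 0.1396 -0.4442  0.0263  0.    ]
```

{"api": "carry_out", "payload": {
  "series": [0, 0, 0.174, -0.049, -0.041, 0, 1, 0, 0, 0.348, -0.098, -0.082, 0, 1, 0, 0, 0.521, -0.147, -0.122, 0, 1, 0, 0, 0.695, -0.196, -0.163, 0, 1, 0, 0, 0.869, -0.245, -0.204, 0, 1, 0, 0, 1.043, -0.294, -0.245, 0, 1, 0, 0, 1.216, -0.343, -0.286, 0, 1, 0, 0, 1.39, -0.392, -0.327, 0, 1]
}}

```text
clock: 1.1
position: [444.5, 206.0, 231.0]
tcp_rot: [-180.0, -0.0, 86.7]
force: [0.0, 2.0, -0.5]
opening: 85.1
finger_force: 0.0
```

{"api": "carry_out", "payload": {
  "series": [0, 0, 0.02, -0.056, 0.003, 0, 1, 0, 0, 0.035, -0.111, 0.007, 0, 1, 0, 0, 0.052, -0.167, 0.01, 0, 1, 0, 0, 0.07, -0.222, 0.013, 0, 1, 0, 0, 0.087, -0.278, 0.016, 0, 1, 0, 0, 0.105, -0.333, 0.02, 0, 1, 0, 0, 0.122, -0.389, 0.023, 0, 1, 0, 0, 0.14, -0.444, 0.026, 0, 1]
}}

```text
clock: 2.1
position: [446.3, -238.6, 230.9]
tcp_rot: [-180.0, -0.0, 78.9]
force: [1.1, -0.4, 0.3]
opening: 85.3
finger_force: 0.0
```

{"api": "carry_out", "payload": {
  "series": [0, 0, 0, 0, 0, 0.05, 1, 0, 0, 0, 0, 0, 0.1, 1, 0, 0, 0, 0, 0, 0.14, 1, 0, 0, 0, 0, 0, 0.17, 1, 0, 0, 0, 0, 0, 0.195, 1, 0, 0, 0, 0, 0, 0.21, 1, 0, 0, 0, 0, 0, 0.221, 1, 0, 0, 0, 0, 0, 0.221, 1]
}}

```text
clock: 3.1
position: [446.5, -236.6, 9.9]
tcp_rot: [-179.9, -0.0, 79.0]
force: [-0.1, 0.8, 0.4]
opening: 85.2
finger_force: 0.0
```

```bash
python3 - <<'E'
from plant import env,optics
from mv import *
import cv2
s=optics.snapshot("scene");cv2.imwrite("pics/s1.png",cv2.resize(s["img"][130:300,150:390,::-1],None,fx=3,fy=3))
o=env.observe();p=o["position"];st=(*p,o["tcp_rot"][2]);print(p.round(1),o["tcp_rot"].round(1),o["force"].round(1))
def pan(hx,hy,rel_yaw,back):
    c=H(hx,hy);a=np.radians(HY+rel_yaw);return (*(c-back*np.array([np.cos(a),np.sin(a)])),8,HY+rel_yaw)
for t in [(-197,4.5,9.3,71),(-180,3,7,71),(-160,2,4,71),(-140,1,1,71),(-120,0,0,71),(-100,0,0,71),(-80,0,0,71),(-60,0,0,71)]: print(t,rel(st,pan(*t)))
E
```

```text
[ 447.1 -237.    10.7] [180.   0.  79.] [ 0.3 -0.1  0.3]
(-197, 4.5, 9.3, 71) [0.0018 0.0215 0.0068 0.0027]
(-180, 3, 7, 71) [0.0419 0.0381 0.0082 0.0027]
(-160, 2, 4, 71) [0.0943 0.0579 0.0088 0.0027]
(-140, 1, 1, 71) [0.1467 0.0779 0.0093 0.0027]
(-120, 0, 0, 71) [0.1641 0.0976 0.0124 0.0027]
(-100, 0, 0, 71) [0.1641 0.1174 0.0156 0.0027]
(-80, 0, 0, 71) [0.1641 0.1371 0.0189 0.0027]
(-60, 0, 0, 71) [0.1641 0.1568 0.0222 0.0027]
```

View pics/s1.png

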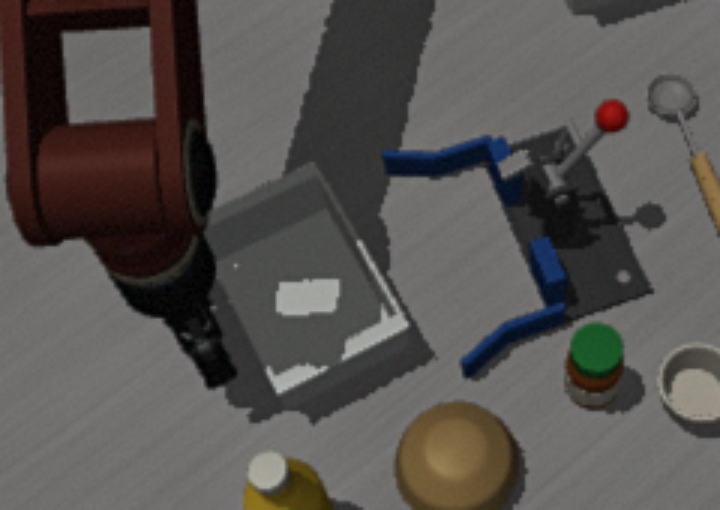

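The gripper (crop (205,340)) stands behind the pan's rear wall at crop (240,320), clear of the oil and celeriac. Now I'll push gently, turning toward the holder's heading.

{"api": "carry_out", "payload": {
  "series": [0, 0, 0, 0.01, 0.006, 0.002, 1, 0, 0, 0, 0.018, 0.007, 0.002, 1, 0, 0, 0.01, 0.024, 0.007, 0.002, 1, 0, 0, 0.025, 0.031, 0.008, 0.002, 1, 0, 0, 0.042, 0.038, 0.008, 0.002, 1, 0, 0, 0.06, 0.045, 0.008, 0.002, 1, 0, 0, 0.078, 0.052, 0.009, 0.002, 1, 0, 0, 0.095, 0.058, 0.009, 0.002, 1]
}}

```text
clock: 4.15
position: [466.7, -181.2, 8.2]
tcp_rot: [-180.0, 0.0, 73.5]
force: [-1.7, -3.2, 1.1]
opening: 85.3
finger_force: 0.0
```

```bash
python3 - <<'E'
from plant import env,optics
from mv import *
import cv2
s=optics.snapshot("top");cv2.imwrite("pics/t1.png",cv2.resize(s["img"][130:275,225:425,::-1],None,fx=4,fy=4,interpolation=cv2.INTER_CUBIC))
np.savez("t1.npz",**s)
o=env.observe();p=o["position"];st=(*p,o["tcp_rot"][2]);print(p.round(1),o["tcp_rot"].round(1),o["force"].round(1))
E
```

```text
[ 466.8 -180.5    8.1] [-1.80e+02 -1.00e-01  7.35e+01] [-0.4 -0.7  1. ]
```

View pics/t1.png

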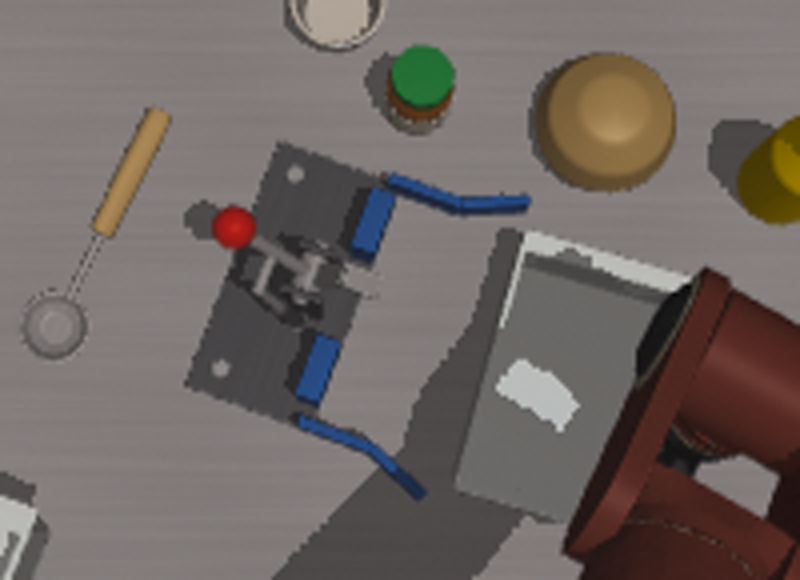

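The pan has moved and turned: its front rim corners are now at crop (525,232) and (455,487).

```bash
python3 - <<'E'
from h import *;from mv import *
T=load("t1");c=lambda x,y:(x/4+225-.375,y/4+130-.375)
P=[on(T,c(*p),65)[:2] for p in((525,232),(455,487))]
a=np.radians(HY);R=np.array([[np.cos(a),np.sin(a)],[-np.sin(a),np.cos(a)]])
q=[R@(p-O) for p in P];print(q,np.linalg.norm(q[0]-q[1]));e=q[1]-q[0];t=np.arctan2(-e[0],e[1]);m=(q[0]+q[1])/2
print("pan holder",m-60*np.array([np.cos(t),np.sin(t)]),np.degrees(t))
g=np.array([466.8,-180.5]);print("tcp",R@(g-O))
st=(466.8,-180.5,8.1,73.5)
for hx,hy in((-200,-1),(-180,-1),(-160,-1),(-140,-1),(-131,-1)):print(hx,rel(st,(*H(hx,hy),8.1,HY)))
E
```

```text
[array([-91.80766869, -82.54715685]), array([-105.42659286,   98.27172137])] 181.33102827741422
pan holder [-158.4476672    3.3559633] 4.30727352978446
tcp [-229.5021006    -2.55847984]
-200 [ 0.0681  0.0295  0.0005 -0.    ]
-180 [ 0.0681  0.0495  0.0018 -0.    ]
-160 [ 0.0681  0.0694  0.0032 -0.    ]
-140 [ 0.0681  0.0894  0.0045 -0.    ]
-131 [ 0.0681  0.0984  0.0051 -0.    ]
```

{"api": "carry_out", "payload": {
  "series": [0, 0, 0.017, 0.008, 0, 0, 1, 0, 0, 0.034, 0.016, 0, 0, 1, 0, 0, 0.05, 0.023, 0, 0, 1, 0, 0, 0.068, 0.031, 0, 0, 1, 0, 0, 0.068, 0.039, 0.001, 0, 1, 0, 0, 0.068, 0.047, 0.002, 0, 1, 0, 0, 0.068, 0.055, 0.002, 0, 1, 0, 0, 0.068, 0.062, 0.003, 0, 1]
}}

```text
clock: 5.2
position: [487.2, -122.4, 8.2]
tcp_rot: [-180.0, -0.0, 69.7]
force: [-1.5, -2.3, -0.9]
opening: 85.3
finger_force: 0.0
```

{"api": "carry_out", "payload": {
  "series": [0, 0, 0, 0.007, 0, 0, 1, 0, 0, 0, 0.014, 0, 0, 1, 0, 0, 0, 0.02, 0, 0, 1, 0, 0, 0, 0.025, 0, 0, 1, 0, 0, 0, 0.028, 0, 0, 1]
}}

```text
clock: 5.82
position: [496.9, -96.5, 8.3]
tcp_rot: [-180.0, 0.0, 69.7]
force: [-0.6, -2.5, -1.6]
opening: 85.3
finger_force: 0.0
```

{"api": "carry_out", "payload": {
  "series": [0, 0, 0, 0.002, 0, 0, 1, 0, 0, 0, 0.004, 0, 0, 1, 0, 0, 0, 0.006, 0, 0, 1, 0, 0, 0, 0.007, 0, 0, 1, 0, 0, 0, 0.008, 0, 0, 1]
}}

```text
clock: 6.45
position: [499.6, -89.2, 8.3]
tcp_rot: [-180.0, 0.0, 69.7]
force: [-1.2, -3.0, -1.1]
opening: 85.4
finger_force: 0.0
```

```bash
python3 - <<'E'
from plant import env,optics
import cv2
o=env.observe();print(o["position"].round(1),o["force"].round(1))
s=optics.snapshot("top");cv2.imwrite("pics/t2.png",cv2.resize(s["img"][130:275,225:425,::-1],None,fx=4,fy=4,interpolation=cv2.INTER_CUBIC))
E
```

```text
[499.6 -89.2   8.3] [-1.2 -3.  -1.1]
```

View pics/t2.png

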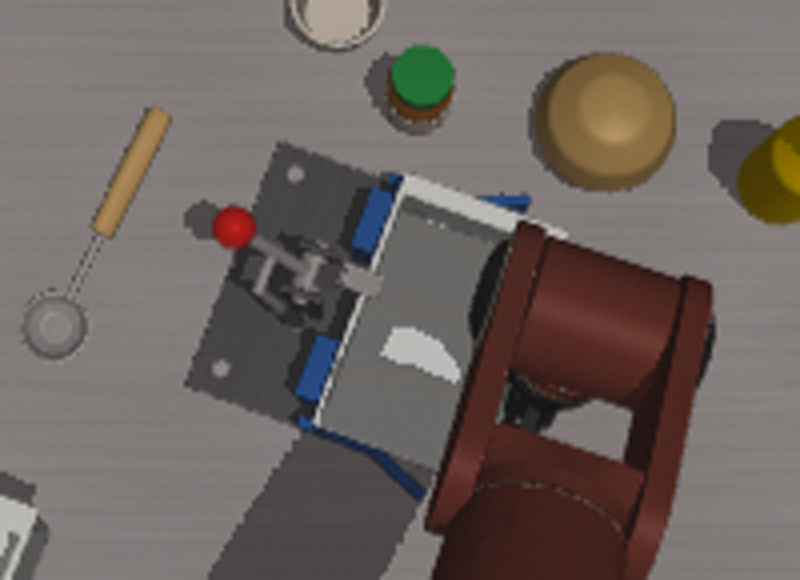

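The pan is nearly home: its front rim (crop (400,190)–(318,425)) runs parallel to the blue stops. I'll keep pushing until the force shows it has seated.

{"api": "carry_out", "payload": {
  "series": [0, 0, 0, 0.001, 0, 0, 1, 0, 0, 0, 0.002, 0, 0, 1, 0, 0, 0, 0.003, 0, 0, 1]
}}

```text
clock: 6.88
position: [500.0, -88.4, 8.4]
tcp_rot: [-180.0, 0.3, 69.7]
force: [-5.9, -13.2, 1.1]
opening: 85.9
finger_force: 0.0
```

{"api": "carry_out", "payload": {
  "series": [0, 0, 0, 0.001, 0, 0, 1, 0, 0, 0, 0.002, 0, 0, 1]
}}

```text
clock: 7.12
position: [500.0, -88.4, 8.4]
tcp_rot: [-180.0, 0.5, 69.7]
force: [-9.5, -21.7, 1.9]
opening: 85.3
finger_force: 0.0
```

It's seated: 24 N with no motion, and TCP at holder x ≈ -131.6. Backing off and rising.

{"api": "carry_out", "payload": {
  "series": [0, 0, 0, -0.005, 0, 0, 1, 0, 0, 0, -0.025, 0, 0, 1, 0, 0, 0, -0.05, 0, 0, 1, 0, 0, 0, -0.05, 0, -0.06, 0, 0, 0, 0, -0.05, 0, -0.12, -1, 0, 0, 0, -0.05, 0, -0.18, -1, 0, 0, 0, -0.05, 0, -0.24, -1, 0, 0, 0, -0.05, 0, -0.24, -1]
}}

```text
clock: 8.12
position: [487.2, -132.1, 255.8]
tcp_rot: [179.2, -0.0, 69.7]
force: [1.0, -0.3, 0.1]
opening: 0.3
finger_force: 0.0
```

```bash
python3 - <<'E'
from plant import env
from mv import *
o=env.observe();p=o["position"];st=(*p,o["tcp_rot"][2]);print(p.round(1),o["tcp_rot"].round(1),o["opening"])
w=(*H(-60,200),250,HY);b=(*H(135,100),250,HY);k=(*H(135,0),250,HY)
print(H(-60,200),rel(st,w),rel(w,b),rel(b,k))
E
```

```text
[ 487.2 -132.1  255.8] [179.2  -0.   69.7] 0.3157098474490096
[336.02927926  48.97749009] [ 0.0017  0.1174 -0.2046  0.0058] [-0.     0.195  0.1   -0.   ] [-0.   0.   0.1 -0. ]
```

{"api": "carry_out", "payload": {
  "series": [0, 0, 0, 0.05, -0.001, 0, -1, 0, 0, 0, 0.1, -0.002, 0, -1, 0, 0, 0, 0.15, -0.003, 0, -1, 0, 0, 0, 0.2, -0.004, 0, -1, 0, 0, 0, 0.25, -0.005, 0, -1, 0, 0, 0, 0.29, -0.005, 0, -1, 0, 0, 0, 0.313, -0.005, 0, -1, 0, 0, 0, 0.313, -0.005, 0, -1]
}}

```text
clock: 9.12
position: [587.9, 164.8, 247.3]
tcp_rot: [-179.9, 0.0, 69.8]
force: [0.4, -0.1, 0.0]
opening: 0.2
finger_force: 0.0
```

```bash
python3 - <<'E'
from plant import env,optics
from mv import *
import cv2
o=env.observe();p=o["position"];st=(*p,o["tcp_rot"][2]);print(p.round(1),o["tcp_rot"].round(1),o["opening"])
print(rel(st,(*H(135,0),142,HY)))
s=optics.snapshot("scene");np.savez("s2.npz",**s);cv2.imwrite("pics/s2.png",cv2.resize(s["img"][120:265,225:425,::-1],None,fx=4,fy=4,interpolation=cv2.INTER_CUBIC))
E
```

```text
[587.9 164.8 247.3] [-179.9    0.    69.8] 0.21936409964604991
[ 0.0029 -0.0013  0.0043  0.1053]
```

View pics/s2.png

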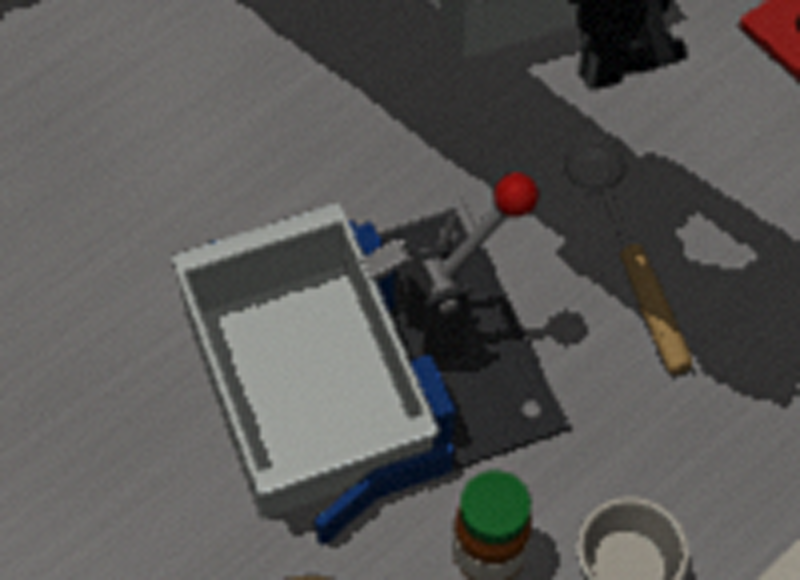

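The pan sits against the stops, with rim corners at crop (340,205), (437,430), (260,490), (175,260). The lever is still open, with the knob at (516,193) and the closed gripper above and behind it. I'll check the pan's pose numerically while descending behind the knob.

{"api": "carry_out", "payload": {
  "series": [0, 0, 0, 0, 0.004, 0.04, -1, 0, 0, 0, 0, 0.004, 0.075, -1, 0, 0, 0, 0, 0.004, 0.1, -1, 0, 0, 0, 0, 0.004, 0.105, -1, 0, 0, 0, 0, 0.004, 0.105, -1]
}}

```text
clock: 9.8
position: [592.0, 161.6, 143.9]
tcp_rot: [180.0, -0.0, 69.6]
force: [-0.3, 0.4, 0.8]
opening: -0.1
finger_force: 0.0
```

```bash
python3 - <<'E'
from plant import env
from h import *;from mv import *
T=load("s2");c=lambda x,y:(x/4+225-.375,y/4+120-.375)
a=np.radians(HY);R=np.array([[np.cos(a),np.sin(a)],[-np.sin(a),np.cos(a)]])
q=np.array([R@(on(T,c(*p),65)[:2]-O) for p in((340,205),(437,430),(260,490),(175,260))]);print(q.round(1),q.mean(0))
o=env.observe();p=o["position"];print(p.round(1),R@(p[:2]-O),o["force"].round(1))
E
```

```text
[[   1.8   90.8]
 [   1.7  -91.1]
 [-116.2  -90.1]
 [-116.8   88.9]] [-57.37142504  -0.35611199]
[592.  161.6 143.9] [134.80127926  -0.68404147] [-0.3  0.4  0.8]
```

The pan is square and centred. Now I'll push the knob toward -x.

{"api": "carry_out", "payload": {
  "series": [0, 0, 0, -0.012, 0, 0, -1, 0, 0, 0, -0.022, 0, 0, -1, 0, 0, 0, -0.03, 0, 0, -1, 0, 0, 0, -0.038, 0, 0, -1, 0, 0, 0, -0.046, 0, 0, -1, 0, 0, 0, -0.054, 0, 0, -1, 0, 0, 0, -0.062, 0, 0, -1, 0, 0, 0, -0.068, 0, 0, -1]
}}

```text
clock: 10.8
position: [567.5, 97.7, 142.6]
tcp_rot: [-179.9, 0.1, 69.6]
force: [0.5, 0.6, -0.0]
opening: -0.4
finger_force: 0.3
```

{"api": "carry_out", "payload": {
  "series": [0, 0, 0, -0.006, 0, 0, -1, 0, 0, 0, -0.012, 0, 0, -1, 0, 0, 0, -0.018, 0, 0, -1, 0, 0, 0, -0.024, 0, 0, -1, 0, 0, 0, -0.029, 0, 0, -1, 0, 0, 0, -0.029, 0, 0, -1]
}}

```text
clock: 11.55
position: [558.1, 71.1, 143.3]
tcp_rot: [180.0, -0.0, 69.6]
force: [-0.1, 1.0, -0.2]
opening: 0.2
finger_force: 0.0
```

```bash
python3 - <<'E'
from plant import env,optics
from h import *
o=env.observe();print(o["position"].round(1),o["force"].round(1))
for n in("top","scene"):
    s=optics.snapshot(n);print(n,[b[0] for b in blobs(mask(s,(0,180,80),(6,255,255)),8) if b[1][4]<300],[ (k,proj(s,np.array([544.4+x*.3486,35.5+x*.9373,z])).round(1)) for k,x,z in(("open",86,159),("locked",-16,159))])
E
```

```text
[558.1  71.1 143.3] [-0.1  1.  -0.2]
top [array([318.3, 200.1])] [('open', array([283.2, 187. ])), ('locked', array([321. , 200.9]))]
scene [array([314.5, 180.2])] [('open', array([352.7, 168.7])), ('locked', array([314.1, 181.2]))]
```

The knob is at the locked position in both views. Retreating and checking.

{"api": "carry_out", "payload": {
  "series": [0, 0, 0, 0.04, 0, 0, -1, 0, 0, 0, 0.09, 0, 0, -1, 0, 0, 0, 0.13, 0, -0.04, -1, 0, 0, 0, 0.17, 0, -0.09, -1, 0, 0, 0, 0.21, 0, -0.12, -1, 0, 0, 0, 0.21, 0, -0.12, -1]
}}

```text
clock: 12.4
position: [632.9, 271.3, 267.4]
tcp_rot: [179.7, -0.3, 69.8]
force: [0.5, -0.4, -0.1]
opening: 0.0
finger_force: 0.0
```

```bash
python3 - <<'E'
from plant import env,optics
from h import *
o=env.observe();print(o["clock"],o["position"].round(1),o["force"].round(1))
s=optics.snapshot("scene");cv2.imwrite("pics/s3.png",cv2.resize(s["img"][120:320,200:420,::-1],None,fx=3,fy=3,interpolation=cv2.INTER_CUBIC))
E
```

```text
12.4 [632.9 271.3 267.4] [ 0.5 -0.4 -0.1]
```

View pics/s3.png

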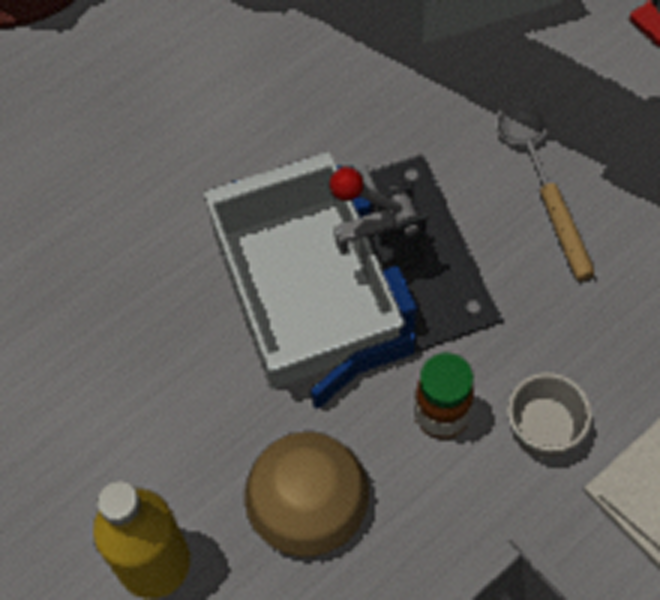

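The claw (crop (345,237)) is hooked over the pan's rim inside the wall, with the knob at (346,183). The other things haven't moved and the arm is clear, so I'm handing in.

```bash
python3 -c "
from plant import ticket
print(ticket.sign_off())"
```

```text
the job is handed in; nothing more can be done
None
```

The pan is seated square against the stop and the lever is locked with its claw over the rim; the other things stayed where they stood, and I handed the job in at about 12.5 s (no verdict was returned).

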